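# Clear the downdraft grille and hold the extractor gate at half

## Task

Clear the extractor's grille: take the steel disc-cutter punch that was left standing on it and return it to its own hole in the wooden punch stand, the hole made for its diameter, upright and all the way down, leaving the other tools where they are. Then grip the black ball knob of the spring-shut slide gate in the suction duct, draw the gate up to half open (never near wide open, or the draught carries off the gold filings), and finish while still holding it there: the spring pulls it shut if you let go.

Things in the scene. Friction and masses are not known exactly. Their poses are not given: they have to be found in the camera images.
- punch: The loose punch: plain steel cylinder 20 mm in diameter and 65 mm long (upper rim slightly bevelled), about 160 g, standing upright on the extractor's grille. Origin: centre of its underside; z along its length, up.
- stand: Fixed wooden punch stand, 170 x 90 x 45 mm (x, y, height). Origin: centre of its underside. Along x, at y = -14 mm, four blind holes 28 mm deep, each 2 mm wider than its punch: 32 mm at x = -60 mm (punch in it), 26 mm at x = -18 mm (empty, not for the loose punch), 20 mm at x = +20 mm (empty), 14 mm at x = +54 mm (punch in it). Beside each, towards +y, a brass sample disc of its size.
- hole_20 (a point): Centre of the floor of the loose punch's own hole, 28 mm below its chamfered mouth, 17 mm above the bench: a fully seated punch has its origin here and sticks 37 mm out of the stand. Axes as the stand's.
- punch_32: Bystander: steel punch 32 mm in diameter, 65 mm long, standing in its hole in the stand. Origin: centre of its underside.
- punch_14: Bystander: steel punch 14 mm in diameter, 65 mm long, standing in its hole in the stand. Origin: centre of its underside.
- disc_cutter: Bystander: steel disc cutter, two plates 95 x 75 mm one above the other, 44 mm high, with a 26 mm punch sticking up to 68 mm. Origin: centre of its underside.
- hammer: Bystander: wooden-handled steel hammer lying on the bench beyond the extractor, 260 mm long, 26 mm high. Origin: under the middle of its length; x towards the head.
- extractor: Fixed bench dust extractor. Origin: on the bench under the middle of the slide gate; x across the 68 mm duct, y along it. Towards +y: a grey tray with a flat grille on top, 90 mm up, x -110 to 110, y 60 to 260 mm. At the origin: the aluminium gate body, 104 wide (x), 104 mm high. From y = -170 mm on: the grey fan box, 260 x 260 mm, 212 mm high, carrying handle to 244 mm.
- gate_knob (a point): Centre of the black ball knob on the gate, 32 mm in diameter, straight above the extractor's origin: 160 mm above the bench when shut, 192 at half. A 10 mm stem joins it to a crossbar (150 along the extractor's x, 14 mm wide), top 38 mm below this point. At x = 86 mm an upright scale, 202 mm high, marks the crossbar's level when shut, half and wide open.
- gate (a joint): Lift of the sprung slide gate, in metres, straight up: 0 shut, 0.064 wide open, 0.032 half open. The springs pull it shut: with its weight it takes about 9 N to start it, 15 N at half and 21 N wide open, and it closes by itself when let go.

How it is judged:
On the way, in this order (a step that is already met when the one before it is completed fails the run):
1. the punch stands fully down in its own 20 mm hole, let go (horizontal distance between punch and hole_20 below 0.004 m and z of punch in the frame of hole_20 below 0.004 m and angle between punch's own z axis and vertical below 0.12 rad and contact force between the fingers and punch below 0.3 N), for 0.2 s.
2. the gate is held at half travel (32 mm, give or take 6.5 mm) (value of joint gate between 0.0255 and 0.0385 m and contact force between the fingers and gate above 4 N), for 0.5 s.
At the end, for the whole second after the job is handed in: The fingers carry the gate (over 4 N), at rest at 25.5 to 38.5 mm of its 64 mm travel; the punch stands in its 20 mm hole, within 4 mm of its centre and floor, upright within 0.12 rad; the seated punches are within 10 mm, the disc cutter and hammer within 30 mm of their starts (all of step 2 and velocity of joint gate between -0.01 and 0.01 m/s and horizontal distance between punch and hole_20 below 0.004 m and z of punch in the frame of hole_20 below 0.004 m and angle between punch's own z axis and vertical below 0.12 rad and distance of each of punch_32, punch_14 from where it was at the start of the episode below 0.01 m and distance of each of disc_cutter, hammer from where it was at the start of the episode below 0.03 m); the arm keeps its last pose, push and grip.
It fails at once if the gate is pulled near wide open (beyond 50 mm of 64) (value of joint gate above 0.05 m).
It fails at once if a punch in the stand is pulled up or knocked out of place (distance of any of punch_32, punch_14 from where it was at the start of the episode above 0.015 m).
It fails at once if the disc cutter or the hammer is pushed away (distance of any of disc_cutter, hammer from where it was at the start of the episode above 0.03 m).
It also fails if it takes over 54 s, if anything falls off the work surface, if the arm or the gripper's body presses on something with over 40 N, if the wrist force passes 120 N, or if a joint passes its speed limit or range.

## Robot

A 6-joint arm with a two-finger parallel gripper is mounted at the origin on the work surface. World frame = base frame: x ahead of the robot, y to its left, z up, the work surface at z = 0. Lengths are in m, angles in rad, forces in N, time in s.
With the tool pointing down it reaches from about 0.35 to 0.925 m from the base axis. Payload 6.4 kg.
Tool frame: the origin (TCP) lies midway between the tips of the shut fingers; the grasp point (between the pads) lies 19 mm behind it (robot.hold_point_z is the distance from the TCP to the grasp point, in m); z points along the fingers, y is the line along which they close (so a half turn about z gives the same grasp; the last joint's range is limited). The gripper opens to 94 mm and grips with 3 to 60 N. Pads are 16 mm wide; open, the fingers measure 119 mm over their backs; the gripper's body (75 mm by 177 mm) begins 78 mm behind the grasp point.
Start: joints at [-1.383, 0.245, 1.558, -0, 1.339, -0.174], TCP at [0.23, -0.608, 0.205] pointing down, gripper open.
Joint ranges: [-3.13, 3.13], [-1.02, 2.26], [0.13, 2.54], [-0.95, 4.09], [0.21, 2.88], [-2.74, 2.74]. Speed limits (rad/s): [2.57, 2.57, 3.14, 3.14, 3.14, 3.14].

## Interface

Orientations are given as [roll, pitch, yaw] about the fixed x, y, z axes, in that order (R = Rz(yaw) Ry(pitch) Rx(roll)).
In Python, from workcell import robot gives the robot as it stands.
- The arm moves only by the shell command python3 -m creep 'ROWS' [FORCE]. ROWS is a JSON object whose one key "commands" holds a list that holds one entry, the list of rows, each a list of 5 numbers: the shift along the tool's x, y, z in m, then the turn about the tool's z in rad, then the opening, from -1 (shut) to 1 (fully open). A call has 1 to 20 rows; each row is the pose to reach, as a shift and turn from the pose commanded when the call began, along the tool's axes at that moment; what a row does not reach only later rows make up. A row lasts 1/12 s, in which the tool goes at most 41.7 mm and 7.16 degrees, less where a joint would pass 70% of its speed; a pose out of reach is approached as far as the arm can. A call with a gripper value outside its range is refused whole. The fingers move at their own pace and stop on an object; FORCE is the grip in N (left out, the last holds). Time passes only in rows, so rows that repeat a pose let the fingers close. It gives the time, the measured TCP pose, the force, the opening and the grip force at its end, in the units of the state.
- robot.sense(): the state, without advancing time (a new reading comes with each control period).
- robot.get_image(name): name is "scene" or "top"; returns a dict with "image" (420x560x3 uint8, blue, green, red), "range_z" (420x560 float32, m along the optical axis (not along the pixel's ray), 0 where there is no reading), "vfov" (degrees; the focal length in pixels is half the picture's height over the tangent of half this angle, whatever the lens; pixels are square), "cx", "cy" (the principal point, pixels), "dist_coeffs" ([k1, k2, p1, p2, k3] as OpenCV has them; the pictures are not rectified), "T" (4x4, takes a point from camera to world coordinates). Camera axes: x right, y down, z forward; pixel columns grow to the right and rows downward; lengths in m; the calibration is good to about 2 mm. A picture is of the moment at which its call begins.
- robot.job_done(): hands the job in; it is judged then, once.
The state is a dict: "time_s": time; "joint_positions": joint angles; "qd": joint speeds; "joint_efforts": joint torques, N m; "tool_pos": TCP position; "tool_rot": TCP orientation; "ft_force": force on the tool from outside, world axes, zero at the start; "moment": the same for the moment, N m; "finger_gap": finger opening in m; "finger_force": force on a finger pad.
Only numpy, scipy, OpenCV 4.12 (cv2) and the standard library are available. Lean on these libraries where they do the work, as an engineer would, in place of code of your own. Each camera call takes 0.05 s, during which the arm holds its last target. There are 200 camera calls.

## Working session

There is one attempt and no reset: what is moved stays moved. The work goes in short steps, Python scripts to look and compute and a shell command to move; the robot and the scene stay as the last step left them, time stands still between calls to the robot, and variables do not carry over. Pictures are saved under pics/ and viewed, at most 10 in all, crops included, and the job is handed in when it is done.

```bash
mkdir -p pics; ls
cat > h.py <<'E'
import numpy as np, cv2, pickle
from workcell import robot
def grab(n,f):
    d=robot.get_image(n); cv2.imwrite('pics/%s.png'%f,d['image']); pickle.dump(d,open(f+'.pkl','wb')); return d
def K(d):
    f=d['image'].shape[0]/2/np.tan(np.radians(d['vfov'])/2)
    return np.array([[f,0,d['cx']],[0,f,d['cy']],[0,0,1]])
def ray(d,uv):
    p=cv2.undistortPoints(np.array(uv,float).reshape(-1,1,2),K(d),np.array(d['dist_coeffs'],float)).reshape(-1,2)
    r=np.c_[p,np.ones(len(p))]; T=np.array(d['T']); return T[:3,3],r@T[:3,:3].T
def plane(d,uv,z):
    o,r=ray(d,uv); return o+r*((z-o[2])/r[:,2])[:,None]
def pts(d):
    h,w=d['range_z'].shape; v,u=np.mgrid[:h,:w]
    o,r=ray(d,np.c_[u.ravel(),v.ravel()]); return (o+r*d['range_z'].reshape(-1,1)).reshape(h,w,3)
def proj(d,P):
    T=np.linalg.inv(d['T']); return cv2.projectPoints(np.array(P,float).reshape(-1,1,3),cv2.Rodrigues(T[:3,:3])[0],T[:3,3],K(d),np.array(d['dist_coeffs'],float))[0].reshape(-1,2)
E
python3 - <<'E'
from h import *
for n in('scene','top'):
    d=grab(n,n+'0'); print(n,d['vfov'],np.round(d['T'],3).tolist())
s=robot.sense(); print(s)
E
```

```text
pics
scene 51.50358441768005 [[-0.097, 0.542, -0.835, 1.274], [0.995, 0.073, -0.068, 0.143], [0.024, -0.837, -0.546, 0.558], [0.0, 0.0, 0.0, 1.0]]
top 51.60043227037001 [[0.005, -1.0, 0.026, 0.55], [-1.0, -0.006, -0.021, 0.108], [0.021, -0.026, -0.999, 1.156], [0.0, 0.0, 0.0, 1.0]]
{'time_s': 0.1, 'joint_positions': array([-1.38307399e+00,  2.45732185e-01,  1.55884113e+00,  2.28468487e-05,
        1.33869970e+00, -1.74092610e-01]), 'qd': array([-0.00102272, -0.00081528, -0.00403001,  0.00023638,  0.00159455,
       -0.00017369]), 'joint_efforts': array([-4.19963826e-04, -4.16911805e+01, -3.15526557e+01,  6.86666113e-02,
        3.09889961e-02, -5.30941895e-05]), 'tool_pos': array([ 0.22999961, -0.60739286,  0.20449066]), 'tool_rot': array([-3.13994154e+00, -3.12951807e-04,  3.61809419e-01]), 'ft_force': array([-0.73138103, -0.67856813, -0.61492969]), 'moment': array([ 0.0046951 ,  0.01697513, -0.00643756]), 'finger_force': 0.0, 'finger_gap': 0.09398242933569793}
```

View pics/scene0.png

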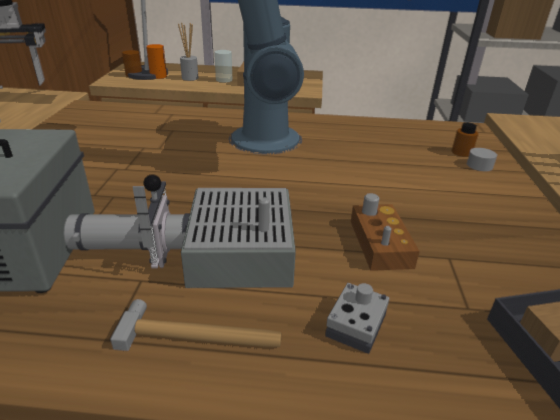

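View pics/top0.png

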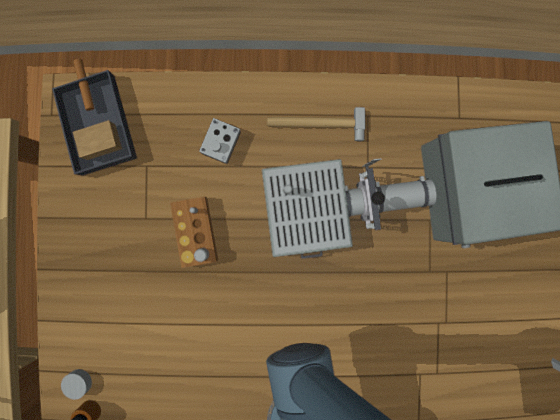

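Scene view: punch at about (264,214), knob (152,183), stand around (385,235). Top view: punch near (287,189), knob (378,198), stand (194,232) with the 14 punch at its far end and the 32 punch nearest the robot, so the 20 hole is near (197,223).

```bash
cat > m.py <<'E'
from h import *
t=pickle.load(open('top0.pkl','rb')); s=pickle.load(open('scene0.pkl','rb'))
for n,d,b,kb in(('top',t,(265,175,320,215),(365,185,392,212)),('scene',s,(245,185,285,240),(135,168,168,198))):
    P=pts(d); Z=P[...,2]
    sub=P[b[1]:b[3],b[0]:b[2]].reshape(-1,3); q=sub[(sub[:,2]>.145)&(sub[:,2]<.17)]
    print(n,'punch',len(q),q.mean(0),q.min(0),q.max(0), 'grille z',np.percentile(sub[:,2],[50,75]))
    im=d['image'][kb[1]:kb[3],kb[0]:kb[2]]; m=(im.max(2)<55).astype(np.uint8)
    c=max(cv2.findContours(m,0,2)[0],key=cv2.contourArea); (u,v),r=cv2.minEnclosingCircle(c); u+=kb[0]; v+=kb[1]
    print(' knob px',u,v,r,plane(d,[[u,v]],.16), 'range',P[int(round(v)),int(round(u))])
    q=P[(P[...,2]>.035)&(P[...,2]<.052)&(P[...,1]>.2)&(P[...,1]<.45)&(P[...,0]>.2)&(P[...,0]<.6)]
    q=q[np.abs(q[:,0]-np.median(q[:,0]))<.13]
    r=cv2.minAreaRect((q[:,:2]*1000).astype(np.float32)); print(' stand',len(q),r,np.median(q[:,2]))
# two-view knob
o1,r1=[],[]
g=pts(t); 
hs=t['image'][190:275,165:222]; cv2.imwrite('pics/c1.png',np.hstack([cv2.resize(hs,None,fx=6,fy=6,interpolation=2),]))
hs=s['image'][180:275,340:425]; cv2.imwrite('pics/c2.png',cv2.resize(hs,None,fx=6,fy=6,interpolation=2))
E
python3 m.py
```

```text
top punch 59 [0.61838611 0.06897751 0.15343231] [0.60903779 0.05951182 0.14616172] [0.62761674 0.07812947 0.15872844] grille z [0.0896364  0.09111854]
 knob px 378.0 195.0 9.486932754516602 [[ 0.60547102 -0.14007199  0.16      ]] range [ 0.6047625  -0.13688929  0.17277532]
 stand 2010 ((514.455078125, 308.41265869140625), (168.489990234375, 92.75994873046875), 10.380598068237305) 0.04475883594378571
scene punch 93 [0.62401203 0.06756983 0.15171564] [0.61238279 0.05767344 0.1451414 ] [0.63066049 0.07684621 0.15684925] grille z [0.09022394 0.0911128 ]
 knob px 152.31818199157715 182.77272701263428 8.768233299255371 [[ 0.59943827 -0.14070328  0.16      ]] range [ 0.60898046 -0.13735153  0.16510195]
 stand 1995 ((514.9686279296875, 305.66217041015625), (173.9564208984375, 92.26036071777344), 10.806978225708008) 0.04499991665805758
```

View pics/c1.png

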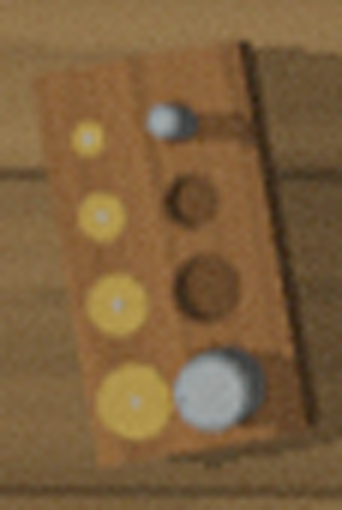

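View pics/c2.png

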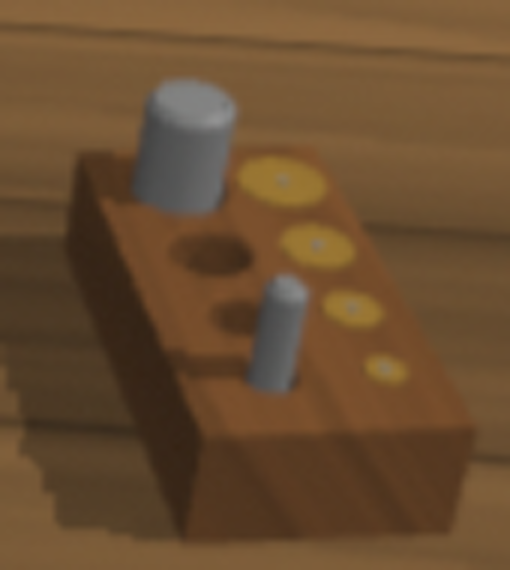

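Top crop: brass centres at (88,138), (102,217), (117,304), (136,402); 20 hole at (191,200), 26 hole at (207,288). Scene crop: brass centres at (386,369), (353,308), (317,245), (283,181); the 20 hole, near (240,317), is partly hidden by the 14 punch.

```bash
cat > m2.py <<'E'
from h import *
t=pickle.load(open('top0.pkl','rb')); s=pickle.load(open('scene0.pkl','rb'))
X=np.array([54,20,-18,-60])/1000
f=lambda a,o:(np.array(a)+.5)/6-.5+o
dt=f([[88,138],[102,217],[117,304],[136,402]],[165,190]); ds=f([[386,369],[353,308],[317,245],[283,181]],[340,180])
ht=f([[191,200],[207,288]],[165,190]); hs=f([[240,317],[212,255]],[340,180])
for n,d,D,H in(('top',t,dt,ht),('scene',s,ds,hs)):
    p=plane(d,D,.045)[:,:2]; c=np.polyfit(X,p,1); a=np.arctan2(c[0,1],c[0,0]); print(n,'scale',np.hypot(*c[0]),'yaw',a,'res mm',np.abs(p-np.outer(X,c[0])-c[1]).max()*1e3)
    h=plane(d,H,.045)[:,:2]; e=np.array([-np.sin(a),np.cos(a)]); d20=c[0]*.02+c[1]
    print(' dot20',d20,'h20',h[0],'h26',h[1],'disc-hole y',(d20-h[0])@e,'hole spacing',h[0]-h[1])
def tri(a,b):
    o,r=ray(t,[a]); p,q=ray(s,[b]); r=r[0];q=q[0]; k=np.linalg.lstsq(np.c_[r,-q],p-o,rcond=None)[0]
    u,v=o+k[0]*r,p+k[1]*q; return (u+v)/2,np.linalg.norm(u-v)*1e3
for i in range(4): print('disc',tri(dt[i],ds[i]))
print('h26',tri(ht[1],hs[1]))
# punch top face
P=pts(t); m=np.zeros(P.shape[:2],bool); m[175:215,265:320]=True; m&=P[...,2]>.15; v,u=np.nonzero(m); a=[u.mean(),v.mean()]
P=pts(s); m=np.zeros(P.shape[:2],bool); m[185:240,245:285]=True; m&=P[...,2]>.1535; w,x=np.nonzero(m); b=[x.mean(),w.mean()]
print('punch',a,b,len(u),len(x),tri(a,b),plane(t,[a],.155),plane(s,[b],.155))
print('knob',tri([378,198],[152.3,182.8]),tri([378,197],[152.3,182.8]))
E
python3 m2.py
python3 - <<'E'
import cv2,numpy as np
a=cv2.imread('pics/top0.png')[150:230,330:440]; b=cv2.imread('pics/scene0.png')[165:275,125:205]
o=np.zeros((560,790,3),np.uint8); o[:320,:440]=cv2.resize(a,None,fx=4,fy=4,interpolation=2); o[:440,450:770]=cv2.resize(b,None,fx=4,fy=4,interpolation=2)
cv2.imwrite('pics/c3.png',o)
E
```

```text
top scale 1.0029698556785722 yaw 0.18809078009914013 res mm 0.33389550204465657
 dot20 [0.52998053 0.33677645] h20 [0.537337  0.2985888] h26 [0.49989065 0.29144728] disc-hole y 0.03888967678035008 hole spacing [0.03744635 0.00714152]
scene scale 1.0012466952217032 yaw 0.18235244835077707 res mm 0.33759395569527006
 dot20 [0.52862628 0.33441174] h20 [0.53878672 0.29552406] h26 [0.50226479 0.28955209] disc-hole y 0.04008544884657682 hole spacing [0.03652193 0.00597196]
disc (array([0.56333587, 0.34160039, 0.04587793]), np.float64(2.5287454228037873))
disc (array([0.52971937, 0.33535608, 0.04603378]), np.float64(2.2716527269221096))
disc (array([0.49270027, 0.3282428 , 0.04628263]), np.float64(2.929012507358201))
disc (array([0.45105456, 0.32063503, 0.04572204]), np.float64(1.5896273978655655))
h26 (array([0.49975698, 0.29086369, 0.04342147]), np.float64(1.6710275580265217))
punch [np.float64(289.578125), np.float64(190.0625)] [np.float64(264.4423076923077), np.float64(202.55769230769232)] 64 52 (array([0.61617761, 0.06675027, 0.14511588]), np.float64(3.7536637116976372)) [[0.61569162 0.06530094 0.155     ]] [[0.63192958 0.07041421 0.155     ]]
knob (array([ 0.59863988, -0.14063178,  0.15942619]), np.float64(0.8630838679582306)) (array([ 0.6008219 , -0.14001779,  0.16074115]), np.float64(0.2804344283247495))
```

View pics/c3.png

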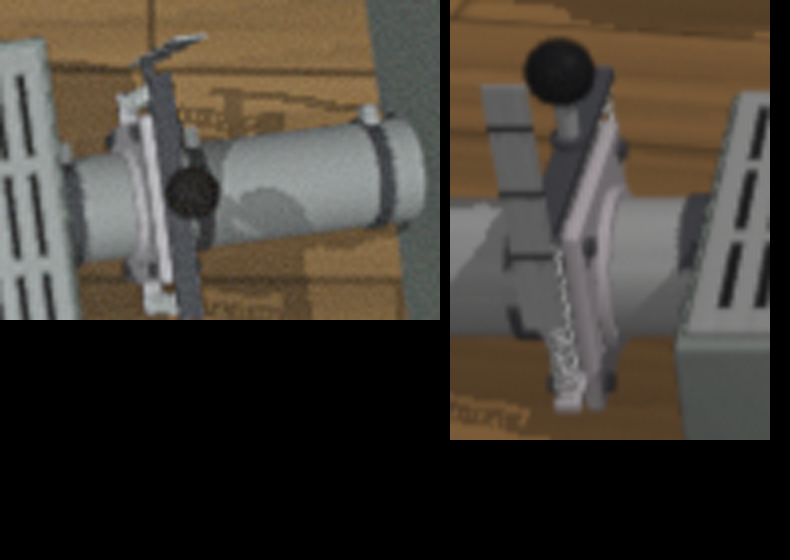

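The knob is at about (378,198) top and (152.5,183) scene, triangulating to z ≈ 0.159, which matches 0.160. The crossbar and scale mast agree with an extractor turned about 10°. Now lifting clear and turning to the stand's yaw.

```bash
python3 -m creep '{"commands":[[[0,0,-0.04,0.1,1],[0,0,-0.08,0.18,1],[0,0,-0.12,0.18,1],[0,0,-0.16,0.18,1],[0,0,-0.2,0.18,1],[0,0,-0.2,0.18,1]]]}' 20
python3 - <<'E'
from h import *
t=pickle.load(open('top0.pkl','rb')); s=pickle.load(open('scene0.pkl','rb'))
for d,b in((t,(272,178,312,205)),(s,(250,188,282,240))):
    P=pts(d)[b[1]:b[3],b[0]:b[2]]; m=(P[...,2]>.15)&(P[...,2]<.17); v,u=np.nonzero(m)
    q=P[m]; print(len(q),u.mean()+b[0],v.mean()+b[1],q.mean(0),np.median(q,0),q[:,:2].min(0),q[:,:2].max(0))
t=t['image'][172:212,265:325]; s=s['image'][185:245,235:295]
o=np.zeros((600,790,3),np.uint8); o[:280,:420]=cv2.resize(t,None,fx=7,fy=7,interpolation=2); o[:360,425:785]=cv2.resize(s,None,fx=6,fy=6,interpolation=2)
cv2.imwrite('pics/c4.png',o)
E
```

```text
time_s: 0.6
tool_pos: [0.2306, -0.61, 0.416]
tool_rot: [3.126, -0.0, 0.182]
ft_force: [0.3, -0.4, 2.0]
finger_gap: 0.0941
finger_force: 0.0
55 287.94545454545454 188.8 [0.61866825 0.06904123 0.15380797] [0.61823667 0.06893862 0.15391373] [0.60903779 0.05951182] [0.62761674 0.07812947]
66 263.54545454545456 200.4848484848485 [0.62290517 0.06776049 0.15353453] [0.62315667 0.06761006 0.15409108] [0.61238279 0.05770901] [0.63066049 0.07683293]
```

View pics/c4.png

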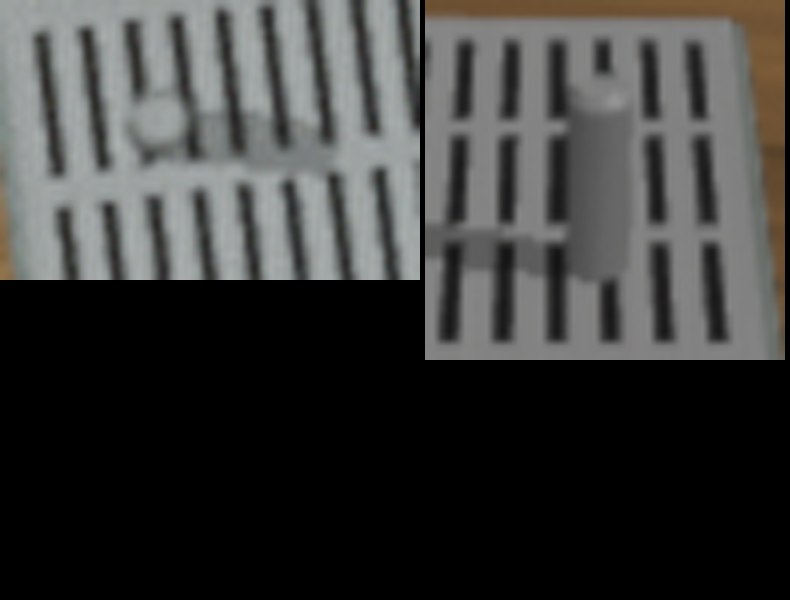

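Punch top centre: top view crop (160,122) and scene crop (600,96), giving (0.618, 0.069) and z ≈ 0.154, as expected for 0.155. Now crossing over the fan box.

```bash
python3 -m creep '{"commands":[[[0.026,-0.031,0,0,1],[0.053,-0.063,0,0,1],[0.079,-0.094,0,0,1],[0.106,-0.126,0,0,1],[0.132,-0.157,0,0,1],[0.159,-0.189,0,0,1],[0.186,-0.22,0,0,1],[0.212,-0.252,0,0,1],[0.239,-0.283,0,0,1],[0.265,-0.315,0,0,1],[0.292,-0.346,0,0,1],[0.318,-0.378,0,0,1],[0.345,-0.409,0,0,1],[0.371,-0.441,0,0,1],[0.398,-0.472,0,0,1],[0.424,-0.503,0,0,1],[0.451,-0.535,0,0,1],[0.478,-0.566,0,0,1],[0.504,-0.598,0,0,1],[0.504,-0.598,0,0,1]]]}'; python3 -m creep '{"commands":[[[0,0,0,0,1],[0,0,0,0,1],[0,0,0,0,1]]]}'
```

```text
time_s: 2.27
tool_pos: [0.619, 0.0769, 0.4031]
tool_rot: [-3.139, 0.002, 0.188]
ft_force: [1.1, -0.8, 0.5]
finger_gap: 0.0942
finger_force: 0.0
time_s: 2.52
tool_pos: [0.6173, 0.0702, 0.4054]
tool_rot: [3.141, 0.0, 0.18]
ft_force: [0.2, 0.2, 0.1]
finger_gap: 0.0937
finger_force: 0.0
```

```bash
python3 -m creep '{"commands":[[[0,0.001,-0.0,0,1],[0,0.001,0.04,0,1],[0,0.001,0.08,0,1],[0,0.001,0.12,0,1],[0,0.001,0.16,0,1],[0,0.001,0.2,0,1],[0,0.001,0.22,0,1],[0,0.001,0.24,0,1],[0,0.001,0.255,0,1],[0,0.001,0.265,0,1],[0,0.001,0.275,0,1],[0,0.001,0.281,0,1],[0,0.001,0.281,0,1],[0,0.001,0.281,0,1],[0,0.001,0.281,0,1]]]}'
python3 - <<'E'
from h import *
d=grab('scene','scene1'); s=robot.sense(); print(s['tool_pos'],s['ft_force'])
i=d['image'][140:260,190:340]; cv2.imwrite('pics/c5.png',cv2.resize(i,None,fx=4,fy=4,interpolation=2))
E
```

```text
time_s: 3.77
tool_pos: [0.6186, 0.0703, 0.1256]
tool_rot: [3.141, -0.002, 0.182]
ft_force: [-0.6, 0.1, 0.5]
finger_gap: 0.094
finger_force: 0.0
[0.61860683 0.07033598 0.1256768 ] [0.2903545  0.3280243  0.27034651]
```

View pics/c5.png

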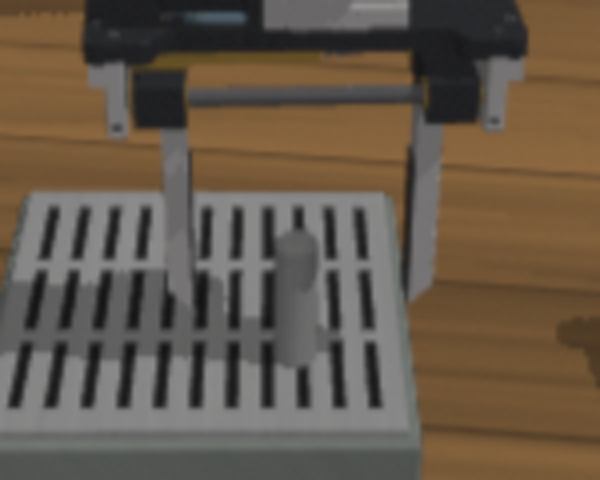

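The punch (297,300) stands midway between the fingers (178 and 425), which are level with it in depth. Closing.

```bash
python3 -m creep '{"commands":[[[0,0,0,0,-1],[0,0,0,0,-1],[0,0,0,0,-1],[0,0,0,0,-1],[0,0,0,0,-1],[0,0,0,0,-1],[0,0,0,0,-1],[0,0,0,0,-1],[0,0,0,0,-1],[0,0,0,0,-1]]]}' 25;  python3 -m creep '{"commands":[[[0,0,-0.02,0,-1],[0,0,-0.06,0,-1],[0,0,-0.06,0,-1],[0,0,-0.06,0,-1]]]}'
```

```text
time_s: 4.65
tool_pos: [0.6178, 0.0704, 0.1244]
tool_rot: [-3.142, 0.0, 0.182]
ft_force: [0.5, 0.4, -0.4]
finger_gap: 0.0309
finger_force: 0.0
time_s: 4.98
tool_pos: [0.6198, 0.0702, 0.1877]
tool_rot: [3.14, -0.006, 0.182]
ft_force: [0.4, 0.4, -1.2]
finger_gap: 0.0041
finger_force: 0.0
```

I lifted before the fingers had closed. Reopening and checking the punch.

```bash
python3 -m creep '{"commands":[[[0,0,-0.02,0,1],[0,0,-0.04,0,1],[0,0,-0.06,0,1],[0,0,-0.06,0,1],[0,0,-0.06,0,1],[0,0,-0.06,0,1],[0,0,-0.06,0,1],[0,0,-0.06,0,1],[0,0,-0.06,0,1],[0,0,-0.06,0,1],[0,0,-0.06,0,1],[0,0,-0.06,0,1]]]}'
python3 - <<'E'
from h import *
s=pickle.load(open('scene0.pkl','rb')); d=grab('scene','scene2')
P=pts(d)[188:240,250:282]; m=(P[...,2]>.15)&(P[...,2]<.17);v,u=np.nonzero(m);q=P[m]; print(len(q),u.mean()+250,v.mean()+188,q.mean(0),np.median(q,0))
i=d['image'][140:260,190:340]; cv2.imwrite('pics/c6.png',cv2.resize(i,None,fx=4,fy=4,interpolation=2))
E
```

```text
time_s: 5.98
tool_pos: [0.6178, 0.0704, 0.2443]
tool_rot: [-3.142, 0.0, 0.182]
ft_force: [-0.5, 1.2, -0.7]
finger_gap: 0.0806
finger_force: 0.0
63 263.3333333333333 200.31746031746033 [0.62247998 0.06733034 0.1535873 ] [0.62305128 0.06743416 0.15412706]
```

View pics/c6.png

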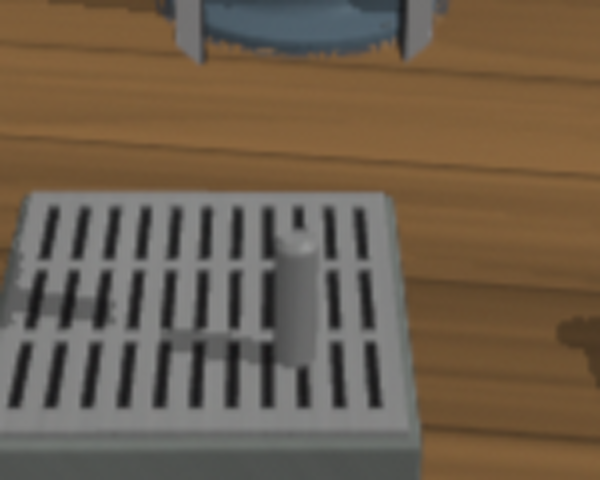

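The punch stands untouched at (297,300). Going back down and closing fully this time.

```bash
python3 -m creep '{"commands":[[[0,0.001,0,0,1],[0,0.001,0.0,0,1],[0,0.001,0.02,0,1],[0,0.001,0.05,0,1],[0,0.001,0.08,0,1],[0,0.001,0.1,0,1],[0,0.001,0.115,0,1],[0,0.001,0.12,0,1],[0,0.001,0.12,0,0],[0,0.001,0.12,0,-0.4],[0,0.001,0.12,0,-0.4],[0,0.001,0.12,0,-0.4],[0,0.001,0.12,0,-0.4],[0,0.001,0.12,0,-0.4],[0,0.001,0.12,0,-0.4],[0,0.001,0.12,0,-0.4]]]}'; python3 -m creep '{"commands":[[[0,0,0,0,-1],[0,0,0,0,-1],[0,0,0,0,-1],[0,0,0,0,-1],[0,0,0,0,-1],[0,0,0,0,-1],[0,0,0,0,-1],[0,0,0,0,-1],[0,0,0,0,-1],[0,0,0,0,-1]]]}' 25
```

```text
time_s: 7.37
tool_pos: [0.6181, 0.0694, 0.1247]
tool_rot: [3.142, -0.0, 0.182]
ft_force: [-1.0, -0.1, -0.0]
finger_gap: 0.044
finger_force: 0.0
time_s: 8.2
tool_pos: [0.618, 0.0694, 0.1245]
tool_rot: [3.142, -0.0, 0.182]
ft_force: [-0.6, -0.6, -0.5]
finger_gap: 0.0193
finger_force: 25.0
```

Gripped (19.3 mm gap, 25 N). Lifting, then carrying to above the hole.

```bash
python3 -m creep '{"commands":[[[0,0,-0.02,0,-1],[0,0,-0.05,0,-1],[0,0,-0.08,0,-1],[0,0,-0.1,0,-1],[0,0,-0.1,0,-1],[-0.005,-0.03,-0.1,0,-1],[-0.01,-0.06,-0.1,0,-1],[-0.015,-0.09,-0.1,0,-1],[-0.02,-0.12,-0.1,0,-1],[-0.025,-0.15,-0.1,0,-1],[-0.03,-0.18,-0.1,0,-1],[-0.035,-0.21,-0.1,0,-1],[-0.038,-0.23,-0.1,0,-1],[-0.038,-0.239,-0.1,0,-1],[-0.038,-0.239,-0.1,0,-1],[-0.038,-0.239,-0.1,0,-1],[-0.038,-0.239,-0.1,0,-1],[-0.038,-0.239,-0.1,0,-1]]]}'
```

```text
time_s: 9.7
tool_pos: [0.5379, 0.2963, 0.2241]
tool_rot: [3.141, 0.0, 0.18]
ft_force: [-0.5, 0.9, -1.4]
finger_gap: 0.0196
finger_force: 25.0
```

```bash
python3 -m creep '{"commands":[[[0,-0.001,0.03,0,-1],[0,-0.001,0.06,0,-1],[0,-0.001,0.09,0,-1],[0,-0.001,0.11,0,-1],[0,-0.001,0.125,0,-1],[0,-0.001,0.134,0,-1],[0,-0.001,0.134,0,-1],[0,-0.001,0.134,0,-1],[0,-0.001,0.134,0,-1]]]}'
python3 - <<'E'
from h import *
d=grab('scene','scene3'); s=robot.sense(); p=s['tool_pos']; print(p,s['ft_force'])
i=d['image'][175:275,340:430]; cv2.imwrite('pics/c7.png',cv2.resize(i,None,fx=6,fy=6,interpolation=2))
# predicted crop pixel of punch underside centre from robot, hole26/20 from top
for P in ([p[0],p[1],p[2]-.0345],[.537,.298,.045]): print((proj(d,P)[0]-[340,175]+.5)*6-.5)
E
```

```text
time_s: 10.45
tool_pos: [0.5385, 0.2986, 0.092]
tool_rot: [-3.141, -0.003, 0.181]
ft_force: [-0.3, -0.1, -1.0]
finger_gap: 0.0193
finger_force: 25.0
[0.53849114 0.29874252 0.09218835] [-0.21723081  0.62015156 -0.1246824 ]
[255.45372502 316.52058763]
[246.86200006 344.4872552 ]
```

View pics/c7.png

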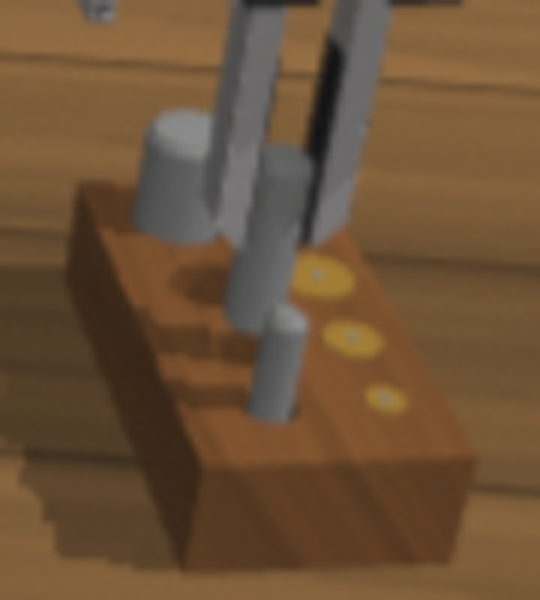

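The punch's underside appears at crop (256,316), exactly where the robot pose predicts it (255,316). The hole is hidden behind the 14 punch, so I'll feel for it: set y between the two camera estimates and lower gently.

```bash
python3 -m creep '{"commands":[[[-0.001,0.0015,0.0,0,-1],[-0.001,0.0015,0.005,0,-1],[-0.001,0.0015,0.01,0,-1],[-0.001,0.0015,0.012,0,-1],[-0.001,0.0015,0.013,0,-1],[-0.001,0.0015,0.014,0,-1],[-0.001,0.0015,0.015,0,-1],[-0.001,0.0015,0.015,0,-1],[-0.001,0.0015,0.015,0,-1]]]}' 25
```

```text
time_s: 11.25
tool_pos: [0.5365, 0.2969, 0.0754]
tool_rot: [-3.142, 0.0, 0.182]
ft_force: [-0.8, 0.3, -0.6]
finger_gap: 0.0192
finger_force: 25.0
```

No contact force with the underside at 0.041, below the 0.045 mouth: it is entering. Continuing.

```bash
python3 -m creep '{"commands":[[[0,0,0.002,0,-1],[0,0,0.004,0,-1],[0,0,0.006,0,-1],[0,0,0.006,0,-1],[0,0,0.006,0,-1]]]}'
```

```text
time_s: 11.67
tool_pos: [0.5364, 0.2968, 0.0692]
tool_rot: [3.142, 0.0, 0.182]
ft_force: [-0.3, -0.1, -2.0]
finger_gap: 0.0195
finger_force: 25.0
```

```bash
python3 -m creep '{"commands":[[[0,0,0.003,0,-1],[0,0,0.006,0,-1],[0,0,0.009,0,-1],[0,0,0.012,0,-1],[0,0,0.014,0,-1],[0,0,0.016,0,-1],[0,0,0.016,0,-1],[0,0,0.016,0,-1]]]}'
```

```text
time_s: 12.33
tool_pos: [0.5364, 0.2968, 0.0532]
tool_rot: [3.141, 0.0, 0.182]
ft_force: [-1.2, 0.8, -1.7]
finger_gap: 0.0191
finger_force: 25.0
```

In smoothly, with no side force. Lowering the last bit to touch the floor.

```bash
python3 -m creep '{"commands":[[[0,0,0.001,0,-1],[0,0,0.0015,0,-1],[0,0,0.002,0,-1],[0,0,0.002,0,-1]]]}'
```

```text
time_s: 12.67
tool_pos: [0.5365, 0.297, 0.0515]
tool_rot: [-3.141, 0.0, 0.182]
ft_force: [-1.0, 0.0, -1.4]
finger_gap: 0.019
finger_force: 25.0
```

```bash
python3 -m creep '{"commands":[[[0,0,0,0,0.2],[0,0,0,0,0.2],[0,0,0,0,0.2],[0,0,0,0,0.2],[0,0,0,0,0.2],[0,0,0,0,0.2],[0,0,0,0,0.2],[0,0,0,0,0.2],[0,0,0,0,0.2]]]}'
```

```text
time_s: 13.42
tool_pos: [0.5365, 0.2969, 0.0515]
tool_rot: [3.142, -0.0, 0.182]
ft_force: [0.1, 0.4, 0.1]
finger_gap: 0.0567
finger_force: 0.0
```

```bash
python3 -m creep '{"commands":[[[0,0,-0.02,0,1],[0,0,-0.05,0,1],[0,0,-0.09,0,1],[0,0,-0.13,0,1],[0,0,-0.17,0,1],[0,0,-0.21,0,1],[0,0,-0.25,0,1],[0.01,0.04,-0.25,0,1],[0.02,0.08,-0.25,0,1],[0.02,0.12,-0.25,0,1],[0.02,0.16,-0.25,0,1],[0.02,0.2,-0.25,0,1],[0.02,0.22,-0.25,0,1],[0.02,0.22,-0.25,0,1],[0.02,0.22,-0.25,0,1]]]}'
python3 - <<'E'
from h import *
d=grab('scene','scene4'); t=grab('top','top4')
P=pts(t)
for n,c in(('20',(.537,.297)),('14',(.5705,.3035)),('32',(.4585,.2825))):
    m=(np.hypot(P[...,0]-c[0],P[...,1]-c[1])<.02)&(P[...,2]>.065); print(n,P[m].mean(0),np.median(P[m],0),m.sum())
a=d['image'][175:275,340:430]; o=cv2.resize(a,None,fx=4,fy=4,interpolation=2); b=cv2.resize(t['image'][175:275,150:240],None,fx=4,fy=4,interpolation=2)
cv2.imwrite('pics/c8.png',np.hstack([o,b])); print(robot.sense()['tool_pos'])
E
```

```text
time_s: 14.67
tool_pos: [0.596, 0.0834, 0.3013]
tool_rot: [-3.141, 0.0, 0.18]
ft_force: [-0.5, -0.2, 1.0]
finger_gap: 0.0941
finger_force: 0.0
20 [0.53670187 0.29649397 0.08006787] [0.53749587 0.29601418 0.08058283] 55
14 [0.56941679 0.30239313 0.08006529] [0.56962611 0.30150797 0.08098259] 27
32 [0.46013047 0.28243295 0.08060303] [0.46081715 0.28283192 0.08146197] 139
[0.59577967 0.08506536 0.30143549]
```

View pics/c8.png

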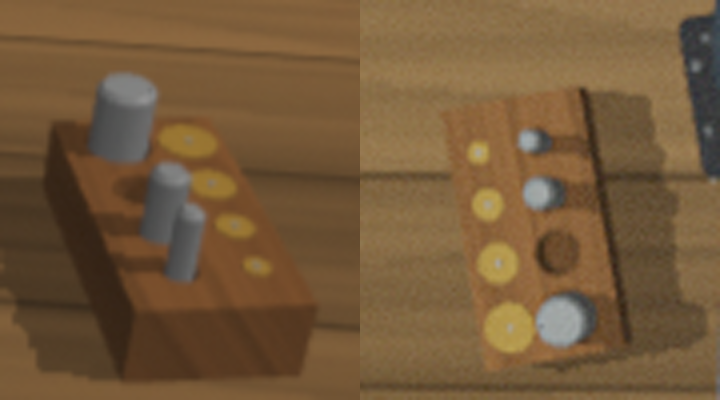

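Left (scene) and right (top) crops: the 20 mm punch is seated at (165,205)/(543,193), with its top level with its neighbours (0.080 in range for all three). The other two punches are undisturbed. Next, above the knob and down.

```bash
python3 -m creep '{"commands":[[[-0.006,0.035,0,0,1],[-0.012,0.07,0,0,1],[-0.018,0.105,0,0,1],[-0.024,0.14,0,0,1],[-0.03,0.175,0,0,1],[-0.036,0.205,0,0,1],[-0.038,0.222,0,0,1],[-0.038,0.222,0,0,1],[-0.038,0.222,0,0,1],[-0.038,0.222,0,0,1]]]}'
```

```text
time_s: 15.6
tool_pos: [0.599, -0.1393, 0.3015]
tool_rot: [-3.141, -0.0, 0.184]
ft_force: [0.2, -0.3, 0.0]
finger_gap: 0.0936
finger_force: 0.0
```

```bash
python3 -m creep '{"commands":[[[0,0,0.03,0,1],[0,0,0.06,0,1],[0,0,0.08,0,1],[0,0,0.09,0,1],[0,0,0.09,0,1],[0,0,0.09,0,1],[0,0,0.09,0,1]]]}'
python3 - <<'E'
from h import *
d=pickle.load(open('scene4.pkl','rb'));t=pickle.load(open('top0.pkl','rb'))
print(plane(t,[[378,198]],.16),plane(d,[[152.4,182.9]],.16))
d=grab('scene','scene5'); P=pts(d)
im=d['image'];m=(im.max(2)<60)&(np.abs(P[...,0]-.6)<.03)&(np.abs(P[...,1]+.14)<.022)&(P[...,2]>.145)&(P[...,2]<.18); v,u=np.nonzero(m)
print(m.sum(),u.mean(),v.mean(),u.min(),u.max(),v.min(),v.max()); print(P[m].min(0),P[m].max(0),robot.sense()['tool_pos'])
E
```

```text
time_s: 16.18
tool_pos: [0.5999, -0.1409, 0.2136]
tool_rot: [3.14, -0.003, 0.183]
ft_force: [-0.4, -0.4, -0.3]
finger_gap: 0.0943
finger_force: 0.0
[[ 0.5984994  -0.14005816  0.16      ]] [[ 0.59987588 -0.14040035  0.16      ]]
228 152.0 182.75438596491227 144 160 175 191
[ 0.59401405 -0.15346106  0.14614382] [ 0.61571898 -0.12545403  0.17641831] [ 0.5999397  -0.14111466  0.21378376]
```

Both views agree: knob at (0.599, -0.140), top at 0.176. Down onto it.

```bash
python3 -m creep '{"commands":[[[0,-0.0005,0.02,0,1],[0,-0.0005,0.04,0,1],[0,-0.0005,0.055,0,1],[0,-0.0005,0.067,0,1],[0,-0.0005,0.073,0,1],[0,-0.0005,0.073,0,1],[0,-0.0005,0.073,0,0],[0,-0.0005,0.073,0,-0.1],[0,-0.0005,0.073,0,-0.1],[0,-0.0005,0.073,0,-0.1],[0,-0.0005,0.073,0,-0.1],[0,-0.0005,0.073,0,-0.1],[0,-0.0005,0.073,0,-0.1],[0,-0.0005,0.073,0,-0.1]]]}' 50
```

```text
time_s: 17.4
tool_pos: [0.5987, -0.1406, 0.1385]
tool_rot: [3.142, -0.0, 0.182]
ft_force: [0.8, -0.5, 0.7]
finger_gap: 0.0447
finger_force: 0.0
```

```bash
python3 -m creep '{"commands":[[[0,0,0,0,-1],[0,0,0,0,-1],[0,0,0,0,-1],[0,0,0,0,-1],[0,0,0,0,-1],[0,0,0,0,-1]]]}' 50
```

```text
time_s: 17.9
tool_pos: [0.5986, -0.1406, 0.1384]
tool_rot: [3.141, 0.0, 0.182]
ft_force: [1.1, -0.6, -0.9]
finger_gap: 0.0304
finger_force: 50.0
```

Gripped with 50 N. Lifting the first centimetre and checking the load.

```bash
python3 -m creep '{"commands":[[[0,0,-0.003,0,-1],[0,0,-0.006,0,-1],[0,0,-0.009,0,-1],[0,0,-0.012,0,-1],[0,0,-0.015,0,-1],[0,0,-0.015,0,-1],[0,0,-0.015,0,-1]]]}' 50
```

```text
time_s: 18.48
tool_pos: [0.5986, -0.1406, 0.1518]
tool_rot: [-3.141, -0.0, 0.182]
ft_force: [5.7, -1.8, -9.2]
finger_gap: 0.0302
finger_force: 50.0
```

```bash
python3 -m creep '{"commands":[[[0,0,-0.003,0,-1],[0,0,-0.006,0,-1],[0,0,-0.009,0,-1],[0,0,-0.012,0,-1],[0,0,-0.015,0,-1],[0,0,-0.018,0,-1],[0,0,-0.018,0,-1],[0,0,-0.018,0,-1],[0,0,-0.018,0,-1],[0,0,-0.018,0,-1],[0,0,-0.018,0,-1],[0,0,-0.018,0,-1]]]}' 50
python3 - <<'E'
from h import *
for k in range(2):
    d=grab('scene','scene6'); P=pts(d)
    im=d['image'];m=(im.max(2)<60)&(np.abs(P[...,0]-.6)<.03)&(np.abs(P[...,1]+.14)<.014)&(P[...,2]>.172)&(P[...,2]<.212); v,u=np.nonzero(m)
    print(m.sum(),u.mean(),v.mean(),v.min(),v.max(),P[m][:,2].min(),P[m][:,2].max(),np.median(P[m],0))
for z in(.176,.192): print(proj(d,[.599,-.14,z]), proj(d,[.599,-.14,.16]))
print(robot.sense()['tool_pos'],robot.sense()['ft_force'])
E
```

```text
time_s: 19.48
tool_pos: [0.5985, -0.1406, 0.1689]
tool_rot: [-3.141, 0.0, 0.182]
ft_force: [6.6, -3.3, -12.9]
finger_gap: 0.0304
finger_force: 50.0
233 149.4892703862661 168.11587982832617 160 176 0.17725664601525487 0.20657313496411656 [ 0.60857347 -0.13746818  0.19567173]
230 149.5086956521739 168.1782608695652 160 176 0.17763531310959618 0.20612418714531067 [ 0.60862075 -0.13783982  0.19557503]
[[151.61927401 174.98468173]] [[152.77193911 182.68288186]]
[[150.44003337 167.11368514]] [[152.77193911 182.68288186]]
[ 0.59850582 -0.14059453  0.16884535] [  7.32152484  -3.249459   -13.38625952]
```

Tool and picture agree: raised about 30 mm with no slip. Nudging to 32 mm and holding.

```bash
python3 -m creep '{"commands":[[[0,0,-0.001,0,-1],[0,0,-0.0015,0,-1],[0,0,-0.0015,0,-1],[0,0,-0.0015,0,-1],[0,0,-0.0015,0,-1],[0,0,-0.0015,0,-1],[0,0,-0.0015,0,-1],[0,0,-0.0015,0,-1],[0,0,-0.0015,0,-1],[0,0,-0.0015,0,-1],[0,0,-0.0015,0,-1],[0,0,-0.0015,0,-1]]]}' 50
python3 - <<'E'
from h import *
d=grab('scene','scene7'); P=pts(d)
im=d['image'];m=(im.max(2)<60)&(np.abs(P[...,0]-.6)<.03)&(np.abs(P[...,1]+.14)<.014)&(P[...,2]>.172)&(P[...,2]<.215); v,u=np.nonzero(m)
r=(182.75-v.mean())/15.57*32; print('lift mm',r)
if 28<r<36: print(robot.job_done())
E
```

```text
time_s: 20.58
tool_pos: [0.5985, -0.1406, 0.1701]
tool_rot: [-3.141, 0.0, 0.182]
ft_force: [7.5, -3.2, -14.7]
finger_gap: 0.0302
finger_force: 50.0
lift mm 31.34677354330534
the job is handed in; nothing more can be done
None
```

I handed the job in at about 20.6 s. The 20 mm punch is fully down in its own hole, and the arm is holding the gate knob at about 31–32 mm of lift, half open; one early grasp closed too late and had to be repeated, but the punch was not disturbed.

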